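# Shim the short foot of a rocking hob

### The job

The double induction hob rocks: its front right levelling foot is seized short, and the stock pot on the right ring weighs that corner down. Slide the stock pot across onto the left ring without lifting or tipping it, so that the hob comes level and the short foot hangs clear of the worktop; then lay a flat packer under that foot (both packers, one on the other, if the gap is too big for one and the wedge) and push the wedge in on top, thin end first, until you feel it take up the gap snugly, without jacking the hob up or shoving it along. Finish with the gripper still holding the wedge tight under the foot, and leave the other kitchen things alone.

Things in the scene. Friction and masses are not known exactly. Their poses are not given: they have to be found in the camera images.
- hob: Black glass double induction hob, loose, 4.5 kg: 270 mm deep (x; front at -x), 540 mm wide (y; +y left). Origin: its centre, in the plane of its feet; glass 68 mm, underside 30 mm above. Good domed feet at x, y = (115, 255), (115, -255), (-115, 255) mm. Level with the pot on the left ring; with it on the right ring it tips onto the short foot. Open underneath: shims go in from the right or front.
- hob_foot: The hob's short front right foot, at x, y = (-115, -255) mm in the hob's frame, 15 mm in from its right side; its stud is seized. Origin: centre of the underside of its round flat rubber pad, 28 mm across. With the hob level it hangs 13.5 to 20.5 mm above the worktop, differently each time: the gap to fill.
- ring_left (a point): Centre of the left cooking ring printed on the glass (two thin grey circles, outer one 210 mm across), on the glass surface, 12 mm behind the hob's middle line and 130 mm left of it.
- stock_pot: Light grey open stock pot, 1.3 to 1.8 kg, 250 mm across the rim (220 the base), 117 mm tall. Origin: centre of its underside. Two loop handles, 90 to 105 mm above the base, reach 150 mm from its axis at its own +y and -y; they start pointing roughly front and rear, so its left and right sides are bare. Starts on the right ring. 6 to 12 N slide it over the glass.
- packer_blue: Blue flat plastic packer 110 (its x) x 32 (its y) x 6 mm thick, lying on the worktop to the right of the hob. Origin: centre of its underside.
- packer_red: Red flat plastic packer, the same size as the blue one. Origin: centre of its underside.
- wedge: Green plastic wedge 140 (x) x 32 (y) mm; height falls evenly from 17 mm at -x to 3 mm at the +x (thin) end. Origin: centre of its underside. Starts flat on the worktop right of the hob, thin end roughly to the left. Fills gaps up to 18 mm on one packer, from 16 mm on two. It runs in freely, then tightens within 5 mm; 3 to 6 N of push is tight.
- salt_shaker: Bystander: glass spice jar with a white cap, 44 mm across, 109 mm tall, left of the hob. Origin: centre of its underside.
- spice_red: Bystander: spice jar with a red cap, 45 mm across, 106 mm tall, left of the hob. Origin: centre of its underside.
- tea_light: Bystander: tea light in a tin cup, 38 mm across, 15 mm tall, right of the shims. Origin: centre of its underside.
- steel_bowl: Bystander: steel mixing bowl, 218 mm across, 86 mm tall, far right. Origin: centre of its underside.
- wood_spoon: Bystander: wooden spoon, 338 mm long, lying along the front edge before the hob's left half. Origin: centre of its underside.
Mind the look-alikes: they are no part of the job. Of the things that look like the packer_blue, take the one that is farthest to the robot's left at the start.

How it is judged:
By the outcome, as a careful person would: the job done as asked, in the order asked, and still so for the second after the job is handed in, while the arm keeps its last pose, push and grip.
It also fails if it takes over 72 s, if anything falls off the work surface, if the arm or the gripper's body presses on something with over 40 N, if the wrist force passes 120 N, or if a joint passes its speed limit or range.

### The arm

A 6-joint arm with a two-finger parallel gripper is mounted at the origin on a cart in front of the work surface, level with it; the furniture and walls round the work are solid. World frame = base frame: x ahead of the robot, y to its left, z up, the work surface at z = 0. Lengths are in m, angles in rad, forces in N, time in s.
With the tool pointing down it reaches from about 0.325 to 0.9 m from the base axis. Payload 6.1 kg.
Tool frame: the origin (TCP) lies midway between the tips of the shut fingers; the grasp point (between the pads) lies 19 mm behind it; z points along the fingers, y is the line along which they close (so a half turn about z gives the same grasp; the last joint's range is limited). The gripper opens to 87 mm and grips with 3 to 60 N. Pads are 19 mm wide; open, the fingers measure 117 mm over their backs; the gripper's body (75 mm by 190 mm) begins 51 mm behind the grasp point.
Start: joints at [-1.419, 0.22, 1.526, -0, 1.395, -0.126], TCP at [0.171, -0.601, 0.223] pointing down, gripper open.
Joint ranges: [-2.98, 2.98], [-0.91, 2.08], [0.09, 2.57], [-1.24, 4.39], [0.2, 2.65], [-2.68, 2.68]. Speed limits (rad/s): [2.57, 2.57, 3.01, 3.14, 3.14, 3.14].

### API

Orientations are given as a 3x3 rotation matrix whose columns are the frame's x, y, z axes.
In Python, from workcell import arm gives the robot as it stands.
- The arm moves only by the tool send_rows, never from a script. Its argument "commands" is a list of rows, each a list of 5 numbers: the shift along the world's x, y, z in m, then the turn about the world's z in units of 6 degrees (1.0 is 6 degrees), then the closure, from 0 (fully open) to 1 (shut). A call has 1 to 20 rows; each row shifts and turns the commanded pose from where the row before left it; what a row does not reach is not made up. A row lasts 1/8 s, in which the tool goes at most 62.5 mm and 10.7 degrees, less where a joint would pass 70% of its speed; a pose out of reach is approached as far as the arm can. A call with a gripper value outside its range is refused whole. The fingers move at their own pace and stop on an object; "newtons" is the grip in N (left out, the last holds). Time passes only in rows, so rows that do not move let the fingers close. It gives the time, the measured TCP pose, the force, the opening and the grip force at its end, in the units of the state.
- arm.state(): the state, without advancing time (a new reading comes with each control period).
- arm.get_image(name): name is "scene" or "top"; returns the picture (480x640x3 uint8, red, green, blue); there is no depth.
- arm.camera_params(name): a dict with "fx", "fy", "cx", "cy" (pixels), "k1" (the pictures are not rectified: a ray, as slopes to the right and down, at radius r is drawn at 1 + k1 r^2 times it, then the intrinsics apply), "rvec" (rotation vector, rad) and "tvec" (3), from world to camera coordinates, as OpenCV has them. Camera axes: x right, y down, z forward; pixel columns grow to the right and rows downward; lengths in m; the calibration is good to about 2 mm. A picture is of the moment at which its call begins. camera_params takes no time and is no camera call.
- arm.sign_off(): hands the job in; it is judged then, once.
The state is a dict: "time": time; "joints": joint angles; "qd": joint speeds; "tau": joint torques, N m; "position": TCP position; "orientation": TCP orientation; "contact_force": force on the tool from outside, world axes, zero at the start; "torque": the same for the moment, N m; "gripper_width": finger opening in m; "grasp_force": force on a finger pad.
Only numpy, scipy, OpenCV 4.12 (cv2) and the standard library are available. Lean on these libraries where they do the work, as an engineer would, in place of code of your own. Each camera call takes 0.05 s, during which the arm holds its last target. There are 200 camera calls.

## Working session

There is one attempt and no reset: what is moved stays moved. The work goes in short steps, Python scripts to look and compute and a tool call to move; the robot and the scene stay as the last step left them, time stands still between calls to the robot, and variables do not carry over. Pictures are saved under pics/ and viewed, at most 10 in all, crops included, and the job is handed in when it is done.

Besides the shell and the picture viewer there is one more tool, called after ">>>" in YAML: its name, and indented under it one key for each argument. send_rows: Moves the arm, as the interface text tells. Its arguments: {"type":"object","properties":{"commands":{"type":"array","items":{"type":"array","items":{"type":"number"}}},"newtons":{"type":"number"}},"required":["commands"]}

```bash
ls; mkdir -p pics
python3 - <<'E'
from workcell import arm
import cv2,numpy as np
for n in("scene","top"):
    cv2.imwrite(f"pics/{n}0.png",arm.get_image(n)[:,:,::-1]); print(n,arm.camera_params(n))
s=arm.state();print({k:np.round(v,3).tolist() for k,v in s.items()})
E
```

```text
pics
scene {'fx': 447.3309868670707, 'fy': 447.3309868670707, 'cx': 318.97003424746595, 'cy': 246.58149327323827, 'k1': 0.034548518800691715, 'rvec': array([ 0.99970577, -2.11069464,  1.30227191]), 'tvec': array([0.32929432, 0.2369498 , 1.30500789])}
top {'fx': 621.9223915928993, 'fy': 621.9223915928993, 'cx': 308.957870034881, 'cy': 245.53152641282657, 'k1': -0.2108125297760706, 'rvec': array([ 1.85807814, -2.29645995,  0.30066925]), 'tvec': array([0.09338063, 0.50346944, 1.96003957])}
{'time': 0.1, 'joints': [-1.419, 0.221, 1.528, -0.0, 1.395, -0.126], 'qd': [-0.0, -0.001, -0.0, 0.0, 0.0, 0.001], 'tau': [0.0, -49.595, -38.852, 0.07, 0.052, -0.0], 'position': [0.171, -0.6, 0.222], 'orientation': [[0.962, 0.274, -0.0], [0.274, -0.962, 0.002], [0.0, -0.002, -1.0]], 'contact_force': [0.557, 0.099, -1.003], 'torque': [0.016, -0.011, -0.019], 'grasp_force': 0.0, 'gripper_width': 0.087}
```

View pics/top0.png

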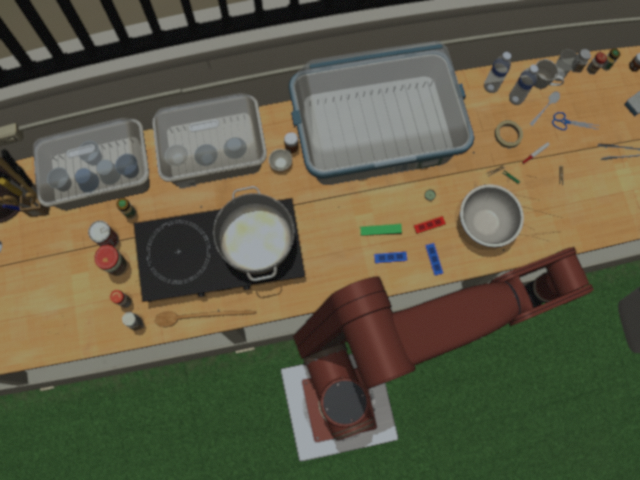

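View pics/scene0.png

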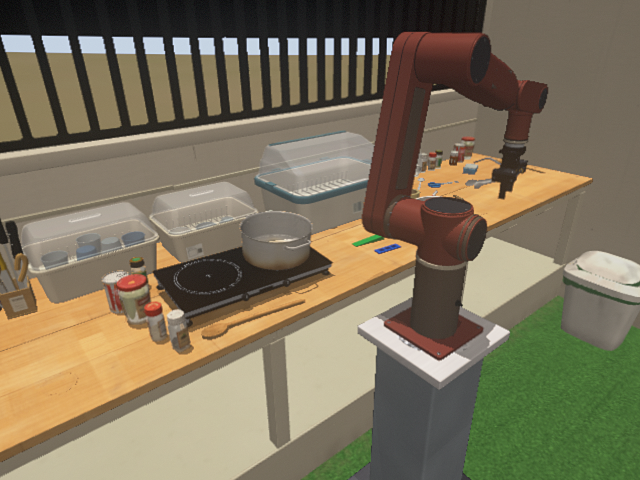

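Two blue packer candidates in the top view: A at (390,257) and B at (434,260). The robot's left is image left, so A fits the description. I'll confirm that in a crop and measure everything. Other items in the top view: wedge (381,230), red packer (430,225), tea light (430,195), pot (254,233) and left ring centre (178,252).

```bash
cat > h.py <<'E'
import cv2,numpy as np
from workcell import arm
def cam(n):
    p=arm.camera_params(n);K=np.array([[p['fx'],0,p['cx']],[0,p['fy'],p['cy']],[0,0,1]])
    return K,np.array([p['k1'],0,0,0.]),p['rvec'],p['tvec']
def cast(n,px,z):
    K,D,r,t=cam(n);u=cv2.undistortPoints(np.float64(px).reshape(-1,1,2),K,D)[:,0]
    R=cv2.Rodrigues(r)[0];d=np.c_[u,np.ones(len(u))]@R;o=-R.T@t
    return (o+d*((z-o[2])/d[:,2])[:,None])[:,:2]
def proj(n,P):
    K,D,r,t=cam(n);return cv2.projectPoints(np.float64(P).reshape(-1,1,3),r,t,K,D)[0][:,0]
def blobs(n,m,z,amin=40):
    """components of a mask: (area, px centre, world rect centre, sizes long/short mm, long-axis deg)"""
    k,l,s,c=cv2.connectedComponentsWithStats(m.astype(np.uint8));out=[]
    for i in range(1,k):
        if s[i,4]<amin: continue
        y,x=np.where(l==i);W=cast(n,np.c_[x,y],z)
        (cx,cy),(w,h),a=cv2.minAreaRect((W*1000).astype(np.float32))
        if w<h:a+=90
        a=(a+90)%180-90
        out.append((s[i,4],c[i].round(1),np.round([cx,cy],1),np.round(sorted([w,h]),1),round(a,1)))
    return out
def hsv(im): return [c.astype(int) for c in cv2.split(cv2.cvtColor(im,cv2.COLOR_RGB2HSV))]
E
python3 - <<'E'
from h import *
im=arm.get_image("top");H,S,V=hsv(im)
yy,xx=np.mgrid[:480,:640];reg=(xx>330)&(xx<460)&(yy>185)&(yy<285)
for nm,m,z in(("blue",(H>100)&(H<130)&(S>130)&reg,.006),("red",((H<6)|(H>172))&(S>150)&reg,.006),("green",(H>45)&(H<75)&(S>130)&reg,.01)):
    m=cv2.morphologyEx(m.astype(np.uint8),cv2.MORPH_CLOSE,np.ones((5,5)))
    for b in blobs("top",m,z):print(nm,*b)
hr=(xx>125)&(xx<315)&(yy>190)&(yy<310)
for t in(45,60):
    m=((V<t)&hr).astype(np.uint8);m=cv2.morphologyEx(m,cv2.MORPH_OPEN,np.ones((3,3)))
    for b in blobs("top",m,.068,2000):print("hob",t,*b)
g=cv2.resize(im[180:300,120:460],None,fx=2.35,fy=2.35,interpolation=cv2.INTER_CUBIC)
cv2.imwrite("pics/crop.png",g[:,:,::-1])
E
```

```text
blue 210 [433.8 258.8] [ 395.2 -418.5] [ 24.4 101.5] 2.4
blue 224 [390.4 257. ] [ 432.1 -275.5] [ 25.7 102.3] 82.3
red 224 [429.3 224.4] [ 515.4 -434.5] [ 25.6 104.1] -83.4
green 266 [381.4 229.5] [ 532.  -266.8] [ 25.4 130.3] 80.9
hob 45 3267 [187.9 265.7] [560.7 366.5] [276.2 364.9] 87.1
hob 45 2398 [177.8 251.3] [585.  411.8] [181.6 185.3] -9.5
hob 60 7586 [194.5 259.3] [555.7 284. ] [280.7 535.7] 86.7
```

View pics/crop.png

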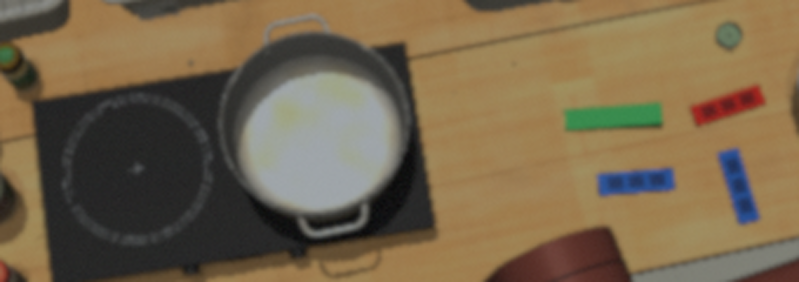

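Run:
```python
from h import *
for n in("top","scene"):
    K,D,r,t=cam(n);print(n,"cam pos",(-cv2.Rodrigues(r)[0].T@t).round(3))
c=np.array([[36,101],[405,42],[436,233],[52,281]])/2.35+[120,180]
for nm,p,dz in zip(("RL","RR","FR","FL"),c,(.017,0,-.017,0)):print(nm,(cast("top",[p],.068+dz)*1000).round(1))
print("ringL",(cast("top",[[178.5,251.5]],.075)*1000).round(1))
for q in([314.5,123.5],[219,123],[410,123],[315,33]):
    print("pot rim",(cast("top",[np.array(q)/2.35+[120,180]],.178)*1000).round(1))
print("pot floor",(cast("top",[np.array([322,142])/2.35+[120,180]],.064)*1000).round(1))
```

```text
top cam pos [-0.012  0.084  2.024]
scene cam pos [-0.627  0.918  0.795]
RL [[704.5 536.1]]
RR [[684.5   6.2]]
FR [[408.2  19.8]]
FL [[447.5 553.5]]
ringL [[579.7 408.6]]
pot rim [[559.  150.3]]
pot rim [[586.5 274.5]]
pot rim [[533.1  26.8]]
pot rim [[683.6 126.4]]
pot floor [[565.6 149.1]]
```

The crop confirms A at (636,182) is the leftmost blue packer; B at (738,187) is the look-alike. I'll shut the fingers and go inside the pot, then tow it by its leading (left) wall, low down.

>>> send_rows:
  commands:
    - [0.022,0.048,0.02,0,1]
    - [0.022,0.048,0.02,0,1]
    - [0.0235,0.0483,0,0,1]
    - [0.0235,0.0483,0,0,1]
    - [0.0235,0.0483,0,0,1]
    - [0.0235,0.0483,0,0,1]
    - [0.0235,0.0483,0,0,1]
    - [0.0235,0.0483,0,0,1]
    - [0.0235,0.0483,0,0,1]
    - [0.0235,0.0483,0,0,1]
    - [0.0235,0.0483,0,0,1]
    - [0.0235,0.0483,0,0,1]
    - [0.0235,0.0483,0,0,1]
    - [0.0235,0.0483,0,0,1]
    - [0.0235,0.0483,0,0,1]
    - [0.0235,0.0483,0,0,1]
    - [0.0235,0.0483,0,0,1]
    - [0,0,-0.04,0,1]
    - [0,0,-0.04,0,1]
  newtons: 20

```text
time: 2.52
position: [0.568, 0.2205, 0.1814]
orientation: [[0.961, 0.276, 0.0], [0.276, -0.961, 0.0], [0.0, 0.0, -1.0]]
contact_force: [0.5, 0.0, -1.3]
gripper_width: 0.0
grasp_force: 0.0
```

>>> send_rows:
  commands:
    - [0,0,-0.03,0,1]
    - [0,0,-0.023,0,1]
    - [0.001,0.01,0,0,1]
    - [0.001,0.01,0,0,1]
    - [0,0.005,0,0,1]
    - [0,0.005,0,0,1]
    - [0,0.005,0,0,1]
    - [0.001,0.01,0,0,1]
    - [0.001,0.015,0,0,1]
    - [0.001,0.015,0,0,1]
    - [0.001,0.015,0,0,1]

```text
time: 3.9
position: [0.5749, 0.3068, 0.1304]
orientation: [[0.962, 0.273, 0.001], [0.273, -0.962, -0.005], [-0.0, 0.005, -1.0]]
contact_force: [-0.6, -11.0, 4.5]
gripper_width: 0.0004
grasp_force: 5.9
```

>>> send_rows:
  commands:
    - [0.001,0.015,0,0,1]
    - [0.001,0.015,0,0,1]
    - [0.001,0.015,0,0,1]
    - [0.001,0.015,0,0,1]
    - [0.001,0.015,0,0,1]
    - [0.001,0.015,0,0,1]
    - [0.001,0.015,0,0,1]
    - [0.001,0.015,0,0,1]
    - [0.001,0.015,0,0,1]
    - [0.001,0.015,0,0,1]
    - [0.001,0.008,0,0,1]
    - [0,0.004,0,0,1]
    - [0,0,0,0,1]

```text
time: 5.52
position: [0.5858, 0.4688, 0.1304]
orientation: [[0.962, 0.273, 0.0], [0.273, -0.962, -0.005], [-0.001, 0.005, -1.0]]
contact_force: [-0.9, -8.8, 4.7]
gripper_width: 0.0005
grasp_force: 5.1
```

Run:
```python
from h import *
im=arm.get_image("top");cv2.imwrite("pics/top1.png",cv2.resize(im[180:320,110:330],None,fx=3.6,fy=3.6,interpolation=cv2.INTER_CUBIC)[:,:,::-1])
s=arm.state();print(s['time'],s['position'].round(4) if hasattr(s['position'],'round') else s['position'],s['contact_force'])
```

```text
5.575 [0.5859 0.4688 0.1304] [ -0.04882727 -10.47505664   3.65509032]
```

View pics/top1.png

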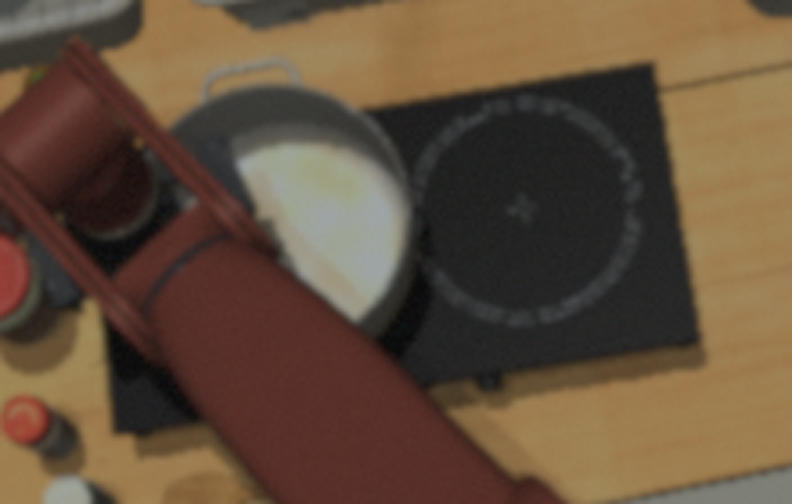

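Run:
```python
from h import *
f=lambda p,z:(cast("top",[np.array(p)/3.6+[110,180]],z)*1000).round(1)
print("cross",f([521,208],.068),"RR",f([652,66],.068),"FR",f([696,343],.068),"FL",f([116,432],.068))
print("rim right",f([413,205],.185),"rim top",f([267,86],.185))
```

```text
cross [[574.8 154.6]] RR [[683.8  10.5]] FR [[418.5  24.6]] FL [[446.  553.4]]
rim right [[562. 241.]] rim top [[696.3 349. ]]
```

>>> send_rows:
  commands:
    - [0.001,0.012,0,0,1]
    - [0.001,0.012,0,0,1]
    - [0.001,0.01,0,0,1]
    - [0,0.006,0,0,1]
    - [0,0.003,0,0,1]
    - [0,0,0,0,1]
    - [0,-0.02,0,0,1]
    - [0,-0.03,0.02,0,1]
    - [0,-0.02,0.05,0,1]
    - [-0.02,-0.02,0.06,0,0.5]
    - [-0.02,-0.06,0,0,0.5]
    - [-0.02,-0.06,0,0,0.5]
    - [-0.02,-0.06,0,0,0.5]
    - [-0.02,-0.06,0,0,0.5]

```text
time: 7.32
position: [0.4892, 0.1868, 0.2565]
orientation: [[0.962, 0.275, 0.001], [0.275, -0.962, -0.0], [0.001, 0.0, -1.0]]
contact_force: [1.0, -1.1, 0.8]
gripper_width: 0.0401
grasp_force: 0.0
```

Run:
```python
from h import *
im=arm.get_image("top");cv2.imwrite("pics/top2.png",cv2.resize(im[180:320,110:330],None,fx=3.6,fy=3.6,interpolation=cv2.INTER_CUBIC)[:,:,::-1])
cv2.imwrite("pics/top2full.png",im[:,:,::-1]);cv2.imwrite("pics/scene2full.png",arm.get_image("scene")[:,:,::-1])
s=arm.state();print(s['time'],s['position'],s['contact_force'])
```

```text
7.425 [0.48819834 0.18405735 0.25599355] [ 0.19897482 -0.22926215 -0.26856052]
```

View pics/top2.png

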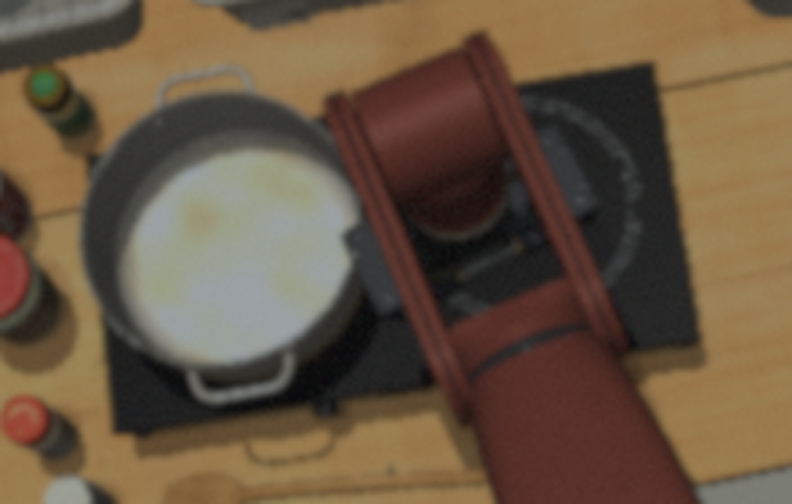

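Run:
```python
from h import *
f=lambda p,z:(cast("top",[np.array(p)/3.6+[110,180]],z)*1000).round(1)
print("rim L",f([82,232],.185),"top",f([235,93],.185),"ctr",f([227,233],.185),"floor",f([240,257],.071))
print("RR",f([652,66],.068),"FR",f([696,343],.068),"FL",f([116,432],.068),"RL",f([90,156],.068))
for P,n in(((567,286),'hob'),):
    print(proj("top",[[.5858,.4152,.185]])*1-0, (proj("top",[[.5858,.4152,.185]])-[110,180])*3.6)
```

```text
rim L [[599.4 530.1]] top [[696.1 378. ]] ctr [[571.4 403.9]] floor [[582.5 415.3]]
RR [[683.8  10.5]] FR [[418.5  24.6]] FL [[446.  553.4]] RL [[709.8 541.3]]
[[168.84077872 241.08940093]] [[211.82680338 219.92184333]]
```

Run:
```python
from h import *
f=lambda p,z:(cast("top",[np.array(p)/3.6+[110,180]],z)*1000)
a,b=f([203,69],.167)[0],f([242,401],.163)[0];print(a,b,(a+b)/2,np.linalg.norm(a-b))
im=cv2.imread("pics/top2full.png")[:,:,::-1].copy()
# radial edge search of the rim outer edge about predicted circle
c0=np.array([.578,.408]);pts=[]
g=cv2.GaussianBlur(cv2.cvtColor(im,cv2.COLOR_RGB2GRAY),(3,3),0).astype(np.float32)
rs=np.arange(.108,.145,.0005)
for a in np.radians(np.arange(0,360,4)):
    P=np.c_[c0[0]+rs*np.cos(a),c0[1]+rs*np.sin(a),np.full(len(rs),.185)]
    u=proj("top",P).astype(np.float32)
    v=cv2.remap(g,u[:,0].reshape(1,-1),u[:,1].reshape(1,-1),cv2.INTER_LINEAR)[0]
    d=v[10:]-v[:-10];i=int(np.argmax(-d))  # bright inside, dark outside
    pts.append((np.degrees(a),rs[i+5]*1000,-d[i]))
P=np.array(pts);print(P[:,:].round(0).astype(int).tolist())
```

```text
[731.73451706 406.03365597] [428.25335354 417.83754198] [579.9939353  411.93559897] 303.7106325702592
[[0, 136, 3], [4, 138, 4], [8, 138, 4], [12, 136, 3], [16, 110, -1], [20, 142, 0], [24, 141, 0], [28, 113, 0], [32, 110, 0], [36, 140, 1], [40, 142, 14], [44, 139, 16], [48, 132, 6], [52, 132, 10], [56, 110, 0], [60, 112, 0], [64, 112, 0], [68, 111, 1], [72, 141, 3], [76, 142, 1], [80, 110, 0], [84, 110, 1], [88, 142, 1], [92, 142, 5], [96, 142, 7], [100, 142, 12], [104, 142, 19], [108, 142, 14], [112, 110, 11], [116, 110, 16], [120, 110, 21], [124, 110, 26], [128, 110, 29], [132, 111, 27], [136, 112, 26], [140, 115, 28], [144, 126, 31], [148, 125, 35], [152, 125, 38], [156, 121, 31], [160, 118, 31], [164, 121, 39], [168, 121, 43], [172, 121, 46], [176, 120, 42], [180, 120, 44], [184, 120, 44], [188, 120, 44], [192, 119, 45], [196, 118, 39], [200, 119, 39], [204, 119, 43], [208, 119, 45], [212, 118, 45], [216, 117, 44], [220, 118, 45], [224, 119, 46], [228, 119, 47], [232, 118, 46], [236, 119, 47], [240, 118, 47], [244, 118, 41], [248, 111, 36], [252, 110, 33], [256, 110, 32], [260, 115, 33], [264, 118, 39], [268, 116, 31], [272, 115, 29], [276, 114, 30], [280, 112, 31], [284, 110, 30], [288, 110, 21], [292, 110, 13], [296, 110, 6], [300, 134, 6], [304, 124, 10], [308, 125, 9], [312, 138, 15], [316, 140, 1], [320, 142, 0], [324, 140, 0], [328, 139, -1], [332, 138, -1], [336, 142, 0], [340, 138, -2], [344, 139, 1], [348, 137, 5], [352, 138, 4], [356, 137, 3]]
```

The pot handles' midpoint is at (580,412) and the ring at about (583,412), so the pot is centred on the left ring and the hob is level. Next is packer A.

>>> send_rows:
  commands:
    - [-0.0056,-0.0456,0,1,0.35]
    - [-0.0056,-0.0456,0,1,0.35]
    - [-0.0056,-0.0456,0,1,0.35]
    - [-0.0056,-0.0456,0,1,0.35]
    - [-0.0056,-0.0456,-0.03,1,0.35]
    - [-0.0056,-0.0456,-0.03,1,0.35]
    - [-0.0056,-0.0456,-0.03,1,0.35]
    - [-0.0056,-0.0456,-0.03,1,0.35]
    - [-0.0056,-0.0456,-0.03,1,0.35]
    - [-0.0056,-0.0456,-0.03,1,0.35]
    - [-0.0056,-0.0456,-0.03,1.07,0.35]
    - [0,0,0,0,0.35]

```text
time: 8.93
position: [0.427, -0.3145, 0.0435]
orientation: [[0.136, 0.991, -0.003], [0.991, -0.136, 0.003], [0.002, -0.003, -1.0]]
contact_force: [1.1, -0.3, -0.3]
gripper_width: 0.0569
grasp_force: 0.0
```

Run:
```python
from h import *
s=arm.state();R=np.array(s['orientation']);print(s['position'],np.degrees(np.arctan2(R[1,1],R[0,1])),s['joints'])
im=arm.get_image("scene");cv2.imwrite("pics/s3.png",cv2.resize(im[190:310,230:430],None,fx=4,fy=4,interpolation=cv2.INTER_CUBIC)[:,:,::-1])
```

```text
[ 0.42699412 -0.31448794  0.04352666] -7.816274908825557 [-7.83441597e-01  2.05343456e-01  1.90846038e+00 -2.45213299e-04
  1.03160386e+00 -6.46892181e-01]
```

View pics/s3.png

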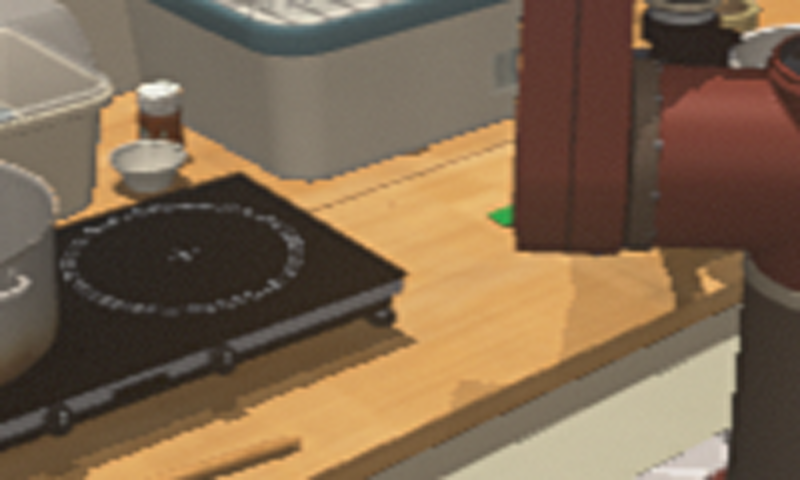

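The scene crop shows the hob level, with its front right glass corner at crop (404,272), px (331,258), and light under the corner. I'll grip the packer and, between moves, estimate the gap from how far that corner rose.

>>> send_rows:
  commands:
    - [0,-0.001,-0.025,0,0.35]
    - [0,0,-0.012,0,0.35]
    - [0,0,-0.004,0,0.35]
    - [0,0,0,0,0.35]

```text
time: 9.48
position: [0.4289, -0.3139, 0.0056]
orientation: [[0.133, 0.991, 0.0], [0.991, -0.133, -0.0], [-0.0, 0.0, -1.0]]
contact_force: [0.3, 0.8, 0.2]
gripper_width: 0.0564
grasp_force: 0.0
```

Run:
```python
from h import *
a=cv2.imread("pics/scene0.png",0).astype(np.float32);b=cv2.cvtColor(arm.get_image("scene"),cv2.COLOR_RGB2GRAY).astype(np.float32)
def shift(x,y,w=7,s=10):
    t=cv2.resize(b[y-w:y+w+1,x-w:x+w+1],None,fx=8,fy=8,interpolation=cv2.INTER_CUBIC)
    r=cv2.resize(a[y-w-s:y+w+s+1,x-w-s:x+w+s+1],None,fx=8,fy=8,interpolation=cv2.INTER_CUBIC)
    m=cv2.matchTemplate(r,t,cv2.TM_CCOEFF_NORMED);_,v,_,p=cv2.minMaxLoc(m);return np.array(p)/8-s,round(v,3)
print("FR",shift(330,258),shift(328,258,5),"RR",shift(290,235),shift(290,235,5))
for z in(0,.01,.015,.02):print(z,proj("scene",[[.416,.020,.068-z]])-proj("scene",[[.416,.020,.068]]))
print(proj("scene",[[.416,.020,.068],[.686,.006,.068]]))
s=arm.state();print(s['position'],s['contact_force'])
```

```text
FR (array([0.875, 3.625]), 0.987) (array([1.  , 3.75]), 0.988) RR (array([-10.   ,   8.625]), 0.608) (array([-10.   ,   8.625]), 0.724)
0 [[0. 0.]]
0.01 [[-0.01009199  2.53740031]]
0.015 [[-0.01510425  3.80072702]]
0.02 [[-0.02009421  5.06049441]]
[[333.8362781  258.29518283]
 [291.63803254 232.5791285 ]]
[ 0.42902104 -0.31419744  0.00586164] [-0.64827562 -0.16305056  0.86697751]
```

Run:
```python
from h import *
P0=np.array([.416,.020,.068]);yaw=np.radians(-3);ax=np.array([np.cos(yaw),np.sin(yaw),0]);ay=np.array([-ax[1],ax[0],0])
def rotp(G,q):# hob-frame pt q (mm) tilted about diagonal foot line at z=0
    d=np.array([-115,255,0])/279.7;n=np.array([-255,-115,0])/279.7
    th=G/209.7;r=cv2.Rodrigues(d*th)[0]@np.array(q,float); r2=cv2.Rodrigues(-d*th)[0]@np.array(q,float)
    return r if r[2]<r2[2] else r2
c=np.array([.565,.283,0])
w=lambda v:c+(v[0]*ax+v[1]*ay+np.array([0,0,v[2]]))/1000
q=[-135,-270,68]
b=proj("scene",[w(q)])[0]
for G in(14,16,18,20):print(G,w(rotp(G,q))-w(q),proj("scene",[w(rotp(G,q))])[0]-b)
print("slide jac /mm x,y",proj("scene",[w(q)+[.001,0,0]])[0]-b,proj("scene",[w(q)+[0,.001,0]])[0]-b)
# RR corner & ring cross & rear edge check in top view before/after
a0=cv2.imread("pics/scene0.png",0).astype(np.float32);b0=cv2.imread("pics/scene2full.png",0).astype(np.float32)
print("RRpx",proj("scene",[w([135,-270,68])]),proj("scene",[w(rotp(16,[135,-270,68]))]))
t0=cv2.imread("pics/top0.png",0).astype(np.float32);t1=cv2.imread("pics/top2full.png",0).astype(np.float32)
def shift(a,b,x,y,w=7,s=8):
    t=cv2.resize(b[y-w:y+w+1,x-w:x+w+1],None,fx=8,fy=8,interpolation=cv2.INTER_CUBIC)
    r=cv2.resize(a[y-w-s:y+w+s+1,x-w-s:x+w+s+1],None,fx=8,fy=8,interpolation=cv2.INTER_CUBIC)
    m=cv2.matchTemplate(r,t,cv2.TM_CCOEFF_NORMED);_,v,_,p=cv2.minMaxLoc(m);return np.array(p)/8-s,round(v,3)
print("top FR",shift(t0,t1,303,275),"RR",shift(t0,t1,291,198),"FL",shift(t0,t1,142,299))
bt=lambda q:proj("top",[w(q)])[0]
for nm,q in(("FR",[-135,-270,68]),("RR",[135,-270,68]),("FL",[-135,270,68])):
  print(nm,bt(q),[(bt(rotp(G,q))-bt(q)).round(2).tolist() for G in(14,17,20)])
print("jac top",bt([-134,-270,68])-bt([-135,-270,68]),bt([-135,-269,68])-bt([-135,-270,68]))
```

```text
14 [-0.00374177 -0.00145693 -0.01576825] [1.00085253 4.25728716]
16 [-0.00419594 -0.00163377 -0.01804151] [1.12142578 4.86273872]
18 [-0.00462987 -0.00180273 -0.02031931] [1.23637837 5.46730373]
20 [-0.00504354 -0.0019638  -0.02260146] [1.34570585 6.07091511]
slide jac /mm x,y [-0.18731276 -0.1028052 ] [-0.21864318  0.08669718]
RRpx [[291.62203243 232.62564172]] [[290.52950638 232.62497887]]
top FR (array([0.375, 0.5  ]), 0.99) RR (array([0.875, 0.625]), 0.995) FL (array([0.625, 1.   ]), 0.997)
FR [304.75317052 275.73377996] [[0.74, 2.06], [0.88, 2.46], [1.0, 2.86]]
RR [292.24326208 197.5552351 ] [[-0.72, -0.97], [-0.88, -1.17], [-1.03, -1.36]]
FL [140.4289857  300.88865882] [[0.75, 1.2], [0.91, 1.46], [1.07, 1.72]]
jac top [-0.04805471 -0.29957075] [-0.3068916   0.04784273]
```

The corner shifts fit a gap of about 14 mm, the small end of the range, so one packer plus the wedge will do. Now I'll grip packer A.

>>> send_rows:
  commands:
    - [-0.002,-0.003,-0.003,0,0.35]
    - [0,0,0,0,0.35]
    - [0,0,0,0,0.35]

```text
time: 9.9
position: [0.4264, -0.3173, 0.0022]
orientation: [[0.134, 0.991, 0.0], [0.991, -0.134, -0.0], [-0.0, 0.0, -1.0]]
contact_force: [0.3, 0.2, -0.2]
gripper_width: 0.0565
grasp_force: 0.0
```

>>> send_rows:
  commands:
    - [0,0,0,0,0.8]
    - [0,0,0,0,0.8]
    - [0,0,0,0,0.8]
    - [0,0,0.005,0,0.8]
    - [0,0,0.005,0,0.8]
    - [0,0,0,0,0.8]
  newtons: 25

```text
time: 10.65
position: [0.4269, -0.3176, 0.0128]
orientation: [[0.133, 0.991, 0.001], [0.991, -0.133, -0.001], [-0.001, 0.001, -1.0]]
contact_force: [-0.4, 0.8, -0.3]
gripper_width: 0.0314
grasp_force: 24.7
```

>>> send_rows:
  commands:
    - [0.001,0.03,0,0.4,0.8]
    - [0.001,0.04,0,0.39,0.8]
    - [0.001,0.04,0,0,0.8]
    - [0.001,0.03,0,0,0.8]
    - [0.001,0.02,0,0,0.8]
    - [0.001,0.01,-0.004,0,0.8]
    - [0,0,-0.004,0,0.8]
    - [0,0,0,0,0.8]

```text
time: 11.65
position: [0.4322, -0.1476, 0.0036]
orientation: [[0.051, 0.999, -0.001], [0.999, -0.051, 0.0], [0.0, -0.001, -1.0]]
contact_force: [0.5, -0.1, -0.4]
gripper_width: 0.0317
grasp_force: 24.7
```

>>> send_rows:
  commands:
    - [0,0.012,0,0,0.8]
    - [0,0.014,0,0,0.8]
    - [0.001,0.014,0,0,0.8]
    - [0,0.014,0,0,0.8]
    - [0,0.014,0,0,0.8]
    - [0,0.014,0,0,0.8]
    - [0.001,0.014,0,0,0.8]
    - [0,0.014,0,0,0.8]
    - [0,0.01,0,0,0.8]
    - [0,0.008,0,0,0.8]
    - [0,0,0,0,0.8]
    - [0,0,0,0,0.8]

```text
time: 13.15
position: [0.4345, -0.0193, 0.0041]
orientation: [[0.051, 0.999, 0.0], [0.999, -0.051, -0.0], [-0.0, 0.0, -1.0]]
contact_force: [-0.2, 0.1, -0.5]
gripper_width: 0.0315
grasp_force: 24.7
```

>>> send_rows:
  commands:
    - [0,0,-0.002,0,0.8]
    - [0,0,0,0,0.35]
    - [0,0,0,0,0.35]
    - [0,0,0,0,0.35]
    - [0,-0.004,0.02,0,0.35]
    - [0,-0.01,0.03,0,0.35]
    - [0.01,-0.03,0.02,0,0.35]
    - [0.013,-0.044,0,-0.2,0.35]
    - [0.013,-0.044,0,-0.2,0.35]
    - [0.013,-0.044,0,-0.2,0.35]
    - [0.013,-0.044,0,-0.2,0.35]
    - [0.013,-0.044,0,-0.2,0.35]
    - [0.013,-0.041,-0.02,0,0.35]
    - [0,0,-0.02,0,0.35]
    - [0,0,0,0,0.35]

```text
time: 15.02
position: [0.5202, -0.3222, 0.0291]
orientation: [[0.155, 0.988, -0.005], [0.988, -0.155, 0.004], [0.003, -0.005, -1.0]]
contact_force: [-0.4, 1.3, -0.8]
gripper_width: 0.0566
grasp_force: 0.0
```

Run:
```python
from h import *
im=arm.get_image("top");H,S,V=hsv(im);cv2.imwrite("pics/t4.png",cv2.resize(im[170:310,270:470],None,fx=4,fy=4,interpolation=cv2.INTER_CUBIC)[:,:,::-1])
for nm,m,z in(("blue",(H>100)&(H<130)&(S>130),.006),("green",(H>45)&(H<75)&(S>130),.01)):
    m[:, :280]=0;m[:,460:]=0;m[:185]=0
    for b in blobs("top",cv2.morphologyEx(m.astype(np.uint8),cv2.MORPH_CLOSE,np.ones((5,5))),z,30):print(nm,*b)
```

```text
blue 213 [433.8 258.8] [ 395.2 -418.4] [ 24.6 101.5] 2.6
green 56 [366.1 230. ] [ 539.8 -218.4] [21.2 31.1] 77.9
```

View pics/t4.png

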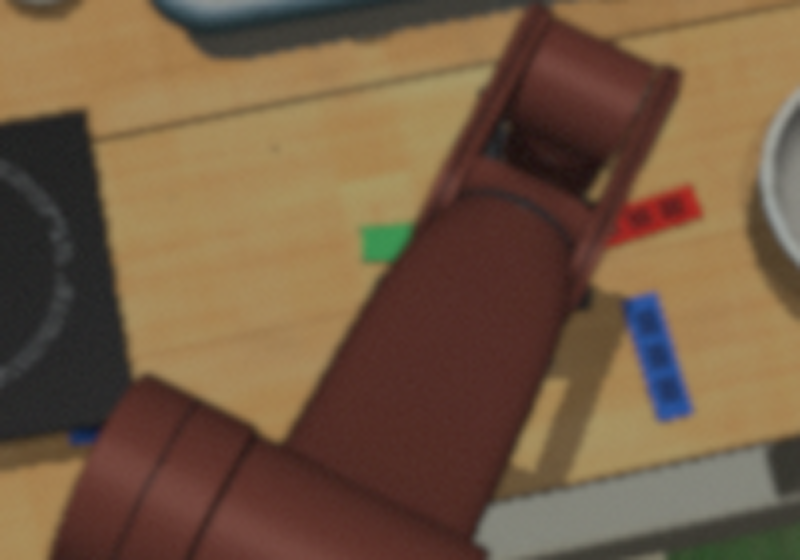

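Run:
```python
from h import *
f=lambda p,z:(cast("top",[np.array(p)/4+[270,170]],z)*1000).round(1)
print("blue corners",f([71,443],.006),f([98,441],.006),f([98,429],.006), "hob FR",f([131,378],.068), "front edge at 85",f([85,430],.068),f([30,437],.068))
print("FR,corner expected",(proj("top",[[.416,.0204,.068],[.4185,.0246,.03]])-[270,170])*4)
print("packer edge px exp",(proj("top",[[.421,.079,.006],[.421,.03,.006],[.421,-.03,.006],[.453,-.03,.006]])-[270,170])*4)
```

```text
blue corners [[424.7  77.1]] [[421.7  54.8]] [[431.7  52.8]] hob FR [[453.8  19.1]] front edge at 85 [[419.4  64.1]] [[423.  108.6]]
FR,corner expected [[139.06961146 422.99058631]
 [134.04686932 431.12121342]]
packer edge px exp [[ 69.6304741  447.7887364 ]
 [127.49807    435.71954612]
 [198.2161083  420.92880303]
 [190.07930256 384.26404643]]
```

The top crop shows the wedge's thin end at (385,243). A sliver of the blue packer shows under the hob's front edge at (85,435), matching the placement (left end at y≈77, as planned). Next I'll grip the wedge by its thick end.

>>> send_rows:
  commands:
    - [0.0025,-0.002,-0.015,0,0.35]
    - [0,0,-0.009,0,0.35]
    - [0,0,0,0,0.35]
    - [0,0,0,0,0.35]

```text
time: 15.58
position: [0.5251, -0.3261, 0.0083]
orientation: [[0.155, 0.988, 0.0], [0.988, -0.155, -0.0], [-0.0, 0.0, -1.0]]
contact_force: [-0.3, 0.5, 0.2]
gripper_width: 0.0566
grasp_force: 0.0
```

>>> send_rows:
  commands:
    - [-0.0025,0,-0.005,0,0.35]
    - [0,0,0,0,0.35]
    - [0,0,0,0,0.8]
    - [0,0,0,0,0.8]
    - [0,0,0,0,0.8]
    - [0,0,0,0,0.8]
  newtons: 40

```text
time: 16.32
position: [0.5225, -0.3262, 0.0032]
orientation: [[0.155, 0.988, 0.0], [0.988, -0.155, -0.0], [-0.0, 0.0, -1.0]]
contact_force: [0.6, -0.3, 0.3]
gripper_width: 0.0315
grasp_force: 39.8
```

>>> send_rows:
  commands:
    - [0,0,0.015,0,0.8]
    - [-0.01,0.01,0.015,0.1,0.8]
    - [-0.022,0.03,0,0.3,0.8]
    - [-0.022,0.03,0,0.3,0.8]
    - [-0.022,0.03,0,0.32,0.8]
    - [-0.015,0.025,0,0,0.8]
    - [-0.0056,0.011,-0.01,0,0.8]
    - [0,0,0,0,0.8]
    - [0,0,0,0,0.8]

```text
time: 17.45
position: [0.4267, -0.1911, 0.0234]
orientation: [[0.049, 0.999, 0.001], [0.999, -0.049, -0.001], [-0.001, 0.001, -1.0]]
contact_force: [0.4, 0.7, -0.2]
gripper_width: 0.0316
grasp_force: 39.8
```

>>> send_rows:
  commands:
    - [0.001,0.02,0,0,0.8]
    - [0.001,0.025,0,0,0.8]
    - [0.001,0.02,0,0,0.8]
    - [0,0.006,0,0,0.8]
    - [0,0,-0.008,0,0.8]
    - [0,0,-0.004,0,0.8]
    - [0,0,0,0,0.8]
    - [0,0,0,0,0.8]

```text
time: 18.45
position: [0.4288, -0.1195, 0.011]
orientation: [[0.05, 0.999, -0.0], [0.999, -0.05, 0.0], [0.0, -0.0, -1.0]]
contact_force: [-0.7, -0.1, -0.7]
gripper_width: 0.032
grasp_force: 39.8
```

>>> send_rows:
  commands:
    - [0.001,0,-0.001,0,0.8]
    - [0,0,0,0,0.8]
    - [0,0,0,0,0.8]

```text
time: 18.82
position: [0.4299, -0.1192, 0.0101]
orientation: [[0.049, 0.999, 0.0], [0.999, -0.049, -0.0], [-0.0, 0.0, -1.0]]
contact_force: [0.5, -0.8, -0.1]
gripper_width: 0.0315
grasp_force: 39.8
```

>>> send_rows:
  commands:
    - [0,0,-0.0008,0,0.8]
    - [0,0,0,0,0.8]
    - [0,0,0,0,0.8]

```text
time: 19.2
position: [0.4298, -0.1191, 0.0093]
orientation: [[0.049, 0.999, -0.0], [0.999, -0.049, 0.0], [0.0, -0.0, -1.0]]
contact_force: [1.1, -0.5, 0.9]
gripper_width: 0.0318
grasp_force: 39.8
```

>>> send_rows:
  commands:
    - [0,0.006,0,0,0.8]
    - [0.001,0.008,0,0,0.8]
    - [0,0.008,0,0,0.8]
    - [0,0.006,0,0,0.8]
    - [0,0,0,0,0.8]
    - [0,0,0,0,0.8]

```text
time: 19.95
position: [0.4309, -0.0912, 0.0093]
orientation: [[0.049, 0.999, 0.0], [0.999, -0.049, -0.0], [-0.0, 0.0, -1.0]]
contact_force: [0.5, 0.4, -0.5]
gripper_width: 0.0313
grasp_force: 39.8
```

>>> send_rows:
  commands:
    - [0.001,0.005,0,0,0.8]
    - [0,0.005,0,0,0.8]
    - [0,0,0,0,0.8]
    - [0,0,0,0,0.8]

```text
time: 20.45
position: [0.4318, -0.0811, 0.0093]
orientation: [[0.049, 0.999, 0.0], [0.999, -0.049, -0.0], [-0.0, 0.0, -1.0]]
contact_force: [0.1, 0.8, -0.6]
gripper_width: 0.0319
grasp_force: 39.8
```

>>> send_rows:
  commands:
    - [0,0.004,0,0,0.8]
    - [0,0.004,0,0,0.8]
    - [0,0,0,0,0.8]
    - [0,0,0,0,0.8]

```text
time: 20.95
position: [0.4318, -0.0731, 0.0093]
orientation: [[0.049, 0.999, 0.0], [0.999, -0.049, -0.0], [-0.0, 0.0, -1.0]]
contact_force: [-0.4, 0.3, -0.4]
gripper_width: 0.0314
grasp_force: 39.8
```

>>> send_rows:
  commands:
    - [0,0.003,0,0,0.8]
    - [0,0,0,0,0.8]
    - [0,0,0,0,0.8]

```text
time: 21.32
position: [0.4318, -0.0701, 0.0093]
orientation: [[0.049, 0.999, -0.0], [0.999, -0.049, -0.0], [-0.0, -0.0, -1.0]]
contact_force: [0.1, 0.0, -0.1]
gripper_width: 0.0315
grasp_force: 39.8
```

>>> send_rows:
  commands:
    - [0,0.003,0,0,0.8]
    - [0,0,0,0,0.8]
    - [0,0,0,0,0.8]

```text
time: 21.7
position: [0.4318, -0.0671, 0.0093]
orientation: [[0.049, 0.999, -0.0], [0.999, -0.049, 0.0], [-0.0, -0.0, -1.0]]
contact_force: [-0.1, 0.6, -0.8]
gripper_width: 0.0314
grasp_force: 39.8
```

>>> send_rows:
  commands:
    - [0,0.002,0,0,0.8]
    - [0,0,0,0,0.8]
    - [0,0,0,0,0.8]

```text
time: 22.08
position: [0.4318, -0.0651, 0.0093]
orientation: [[0.049, 0.999, -0.0], [0.999, -0.049, -0.0], [-0.0, -0.0, -1.0]]
contact_force: [0.4, 0.4, 0.1]
gripper_width: 0.0317
grasp_force: 39.8
```

>>> send_rows:
  commands:
    - [0,0.003,0,0,0.8]
    - [0,0,0,0,0.8]
    - [0,0,0,0,0.8]

```text
time: 22.45
position: [0.4318, -0.0621, 0.0093]
orientation: [[0.049, 0.999, -0.0], [0.999, -0.049, -0.0], [-0.0, -0.0, -1.0]]
contact_force: [0.4, -0.1, -0.8]
gripper_width: 0.0317
grasp_force: 39.8
```

>>> send_rows:
  commands:
    - [0,0.002,0,0,0.8]
    - [0,0,0,0,0.8]
    - [0,0,0,0,0.8]

```text
time: 22.82
position: [0.4318, -0.0601, 0.0093]
orientation: [[0.049, 0.999, 0.0], [0.999, -0.049, -0.0], [-0.0, 0.0, -1.0]]
contact_force: [-0.7, -0.3, -0.9]
gripper_width: 0.0316
grasp_force: 39.8
```

>>> send_rows:
  commands:
    - [0,0.003,0,0,0.8]
    - [0,0,0,0,0.8]
    - [0,0,0,0,0.8]

```text
time: 23.2
position: [0.4318, -0.0571, 0.0093]
orientation: [[0.049, 0.999, -0.0], [0.999, -0.049, -0.0], [-0.0, -0.0, -1.0]]
contact_force: [1.4, 0.3, -0.5]
gripper_width: 0.0315
grasp_force: 39.8
```

>>> send_rows:
  commands:
    - [0,0.002,0,0,0.8]
    - [0,0,0,0,0.8]
    - [0,0,0,0,0.8]

```text
time: 23.58
position: [0.4318, -0.0551, 0.0093]
orientation: [[0.049, 0.999, 0.0], [0.999, -0.049, 0.0], [0.0, 0.0, -1.0]]
contact_force: [0.5, 0.3, -0.6]
gripper_width: 0.0318
grasp_force: 39.8
```

>>> send_rows:
  commands:
    - [0,0.003,0,0,0.8]
    - [0,0,0,0,0.8]
    - [0,0,0,0,0.8]

```text
time: 23.95
position: [0.4318, -0.0523, 0.0093]
orientation: [[0.049, 0.999, 0.0], [0.999, -0.049, -0.0], [-0.0, 0.0, -1.0]]
contact_force: [-0.1, -1.8, -0.9]
gripper_width: 0.0316
grasp_force: 39.8
```

>>> send_rows:
  commands:
    - [0,0.003,0,0,0.8]
    - [0,0,0,0,0.8]
    - [0,0,0,0,0.8]

```text
time: 24.32
position: [0.4317, -0.0497, 0.0092]
orientation: [[0.049, 0.999, -0.0], [0.999, -0.049, -0.001], [-0.001, -0.0, -1.0]]
contact_force: [0.4, -5.5, -2.0]
gripper_width: 0.0316
grasp_force: 39.9
```

Push rose to 5.5 N at about 60 mm of insertion, which means a gap of about 15 mm. I'll check that it holds steady and the hob hasn't moved.

>>> send_rows:
  commands:
    - [0,0,0,0,0.8]
    - [0,0,0,0,0.8]
    - [0,0,0,0,0.8]
    - [0,0,0,0,0.8]

```text
time: 24.82
position: [0.4318, -0.0497, 0.0092]
orientation: [[0.049, 0.999, -0.0], [0.999, -0.049, -0.001], [-0.001, -0.0, -1.0]]
contact_force: [-0.6, -4.6, -2.1]
gripper_width: 0.0312
grasp_force: 39.9
```

Run:
```python
from h import *
im=arm.get_image("scene");g=cv2.cvtColor(im,cv2.COLOR_RGB2GRAY).astype(np.float32);a=cv2.imread("pics/scene2full.png",0).astype(np.float32)
t=cv2.cvtColor(arm.get_image("top"),cv2.COLOR_RGB2GRAY).astype(np.float32);t1=cv2.imread("pics/top2full.png",0).astype(np.float32)
def shift(a,b,x,y,w=7,s=5):
    T=cv2.resize(b[y-w:y+w+1,x-w:x+w+1],None,fx=8,fy=8,interpolation=cv2.INTER_CUBIC)
    r=cv2.resize(a[y-w-s:y+w+s+1,x-w-s:x+w+s+1],None,fx=8,fy=8,interpolation=cv2.INTER_CUBIC)
    m=cv2.matchTemplate(r,T,cv2.TM_CCOEFF_NORMED);_,v,_,p=cv2.minMaxLoc(m);return np.array(p)/8-s,round(v,3)
print("scene FR",shift(a,g,330,258,5),"ring",shift(a,g,275,253,5),"front",shift(a,g,285,278,5),"top FL",shift(t1,t,142,299),"RR",shift(t1,t,291,198))
F=[]
for i in range(8): arm.get_image("top");F.append(arm.state()['contact_force'])
print(np.mean(F,0),np.std(F,0),arm.state()['time'])
cv2.imwrite("pics/s5.png",cv2.resize(im[190:310,230:430],None,fx=4,fy=4,interpolation=cv2.INTER_CUBIC)[:,:,::-1])
```

```text
scene FR (array([-5.   , -2.875]), 0.873) ring (array([-0.25 , -0.125]), 0.919) front (array([0., 0.]), 0.986) top FL (array([0., 0.]), 1.0) RR (array([0., 0.]), 0.999)
[-0.20273396 -5.34552121 -2.13427913] [0.61227829 0.31584056 0.56023748] 25.325
```

View pics/s5.png

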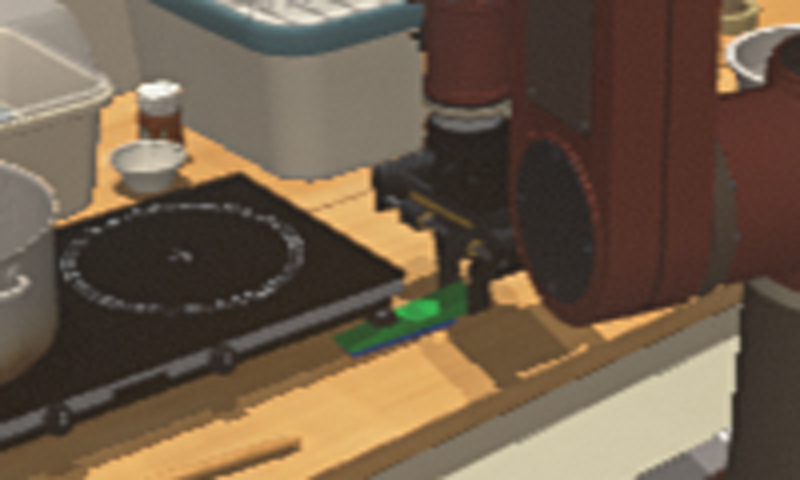

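The picture shows the foot at (383,315) seated on the green wedge, which lies on the blue packer at (400,335). The hob corners have not moved, and the push is steady at 5.3 N, inside the 3–6 N range. Handing in.

```bash
python3 -c "
from workcell import arm
print(arm.sign_off())"
```

```text
the job is handed in; nothing more can be done
None
```

I handed the job in: the pot is centred on the left ring, the hob is level, and the gripper holds the wedge on the leftmost blue packer under the short foot with a steady 5.3 N push, hob unmoved.

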